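Set the knurled cap of a sample cell to a quarter turn of clearance

ROBOT

A 7-joint arm with a two-finger parallel gripper is mounted at the origin on a cart in front of the work surface, level with it; the furniture and walls round the work are solid. World frame = base frame: x ahead of the robot, y to its left, z up, the work surface at z = 0. Lengths are in m, angles in rad, forces in N, time in s.
With the tool pointing down it reaches from about 0.425 to 0.925 m from the base axis. Payload 6.8 kg.
Tool frame: the origin (TCP) lies on the mounting face of the last link; the fingertips stand 173 mm ahead of it and the grasp point (between the pads) lies 155 mm ahead of it; z points along the fingers, y is the line along which they close (so a half turn about z gives the same grasp; the last joint's range is limited). The gripper opens to 85 mm and grips with 20 to 120 N. Pads are 22 mm wide; open, the fingers measure 114 mm over their backs; the gripper's body (76 mm by 85 mm) begins 54 mm behind the grasp point. The pads swing forward as they close: fully open they stand 13 mm farther back than shut.
Start: joints at [-1.28, 0.477, 0.022, 1.555, -0.011, 1.109, -0.083], TCP at [0.262, 0.622, 0.405] pointing down, gripper open.
Joint ranges: [-2.96, 2.96], [-0.34, 2.1], [-1.41, 1.46], [0.24, 2.44], [-1.37, 4.51], [0.17, 1.92], [-2.96, 2.96]. Speed limits (rad/s): [2.39, 2.39, 3.14, 3.14, 3.14, 3.14, 3.14].

INTERFACE

Orientations are given as a rotation vector (axis times angle).
In Python, from bench import r gives the robot as it stands.
- The arm moves only by the tool arm_command, never from a script. Its argument "plan" is a list of rows, each an object of numbers: "claw": the closure, from 0 (fully open) to 1 (shut); "tx", "ty", "tz": the shift along the tool's x, y, z in m; "ax", "ay", "az": the turn, a rotation vector about the tool's x, y, z in degrees. A call has exactly 10 rows; each row shifts and turns the commanded pose from where the row before left it, along the tool's axes as they then stand; what a row does not reach is not made up. A row lasts 1/12 s, in which the tool goes at most 41.7 mm and 7.16 degrees, less where a joint would pass 70% of its speed; a pose out of reach is approached as far as the arm can. A call is refused whole if a number of a shift passes 0.0417 or a number of a turn 7.16, either way. A call with a gripper value outside its range is refused whole. The fingers move at their own pace and stop on an object; "squeeze" is the grip in N (left out, the last holds). Time passes only in rows, so rows that do not move let the fingers close, or fill a call up. It gives the time, the measured TCP pose, the force, the opening and the grip force at its end, in the units of the state.
- r.get_obs(): the state, without advancing time (a new reading comes with each control period).
- r.grab_frame(name): name is "scene" or "side" or "wrist"; returns the picture (420x560x3 uint8, red, green, blue); there is no depth.
- r.camera_model(name): a dict with "fx", "fy", "cx", "cy" (pixels), "position" and "orientation" of the camera in the world; the wrist camera has in their place "tool_from_camera" (4x4, takes a point from camera to tool coordinates, whose origin is the TCP and whose axes are the flange's). Camera axes: x right, y up, looking along -z (the intrinsics and any distortion apply to the point x, -y, -z); pixel columns grow to the right and rows downward; lengths in m; the calibration is good to about 2 mm. A picture is of the moment at which its call begins: read the wrist's pose just before it. camera_model takes no time and is no camera call.
- r.hand_in(): hands the job in; it is judged then, once.
Trained networks look in the newest picture that a camera, given by its name, has taken for a name from the list of things; names that differ only in an ending like _2 or _b are one class to them, and where a whole thing is asked for, a point or a joint stands for the part that bears it (a point fixed in the world has none). Each returns a list of dicts, best first, with "confidence" (0 to 1); they miss things now and then, are a little off and sometimes report something else, mostly with a low value. They report only what shows in the picture. A call takes as long as a camera call. They do not tell look-alikes from the thing itself.
- r.boxes_of(target, camera): "location" ([x, y, z] in m, in the coordinates of the camera as it stood for that picture, good to about 4 mm: the middle of the surface that is visible of it).
- r.tip_of(target, camera): "location" ([x, y, z] in m, in the coordinates of the camera as it stood for that picture, good to about 4 mm: a listed point, or the origin of a listed thing).
The state is a dict: "clock": time; "joints": joint angles; "qvel": joint speeds; "tau": joint torques, N m; "tcp_pos": TCP position; "orientation": TCP orientation; "contact_force": force on the tool from outside, world axes, zero at the start; "moment": the same for the moment, N m; "grip_width": finger opening in m; "gripper_force": force on a finger pad.
Only numpy, scipy, OpenCV 4.12 (cv2) and the standard library are available. Lean on these libraries where they do the work, as an engineer would, in place of code of your own. Each camera call takes 0.05 s, during which the arm holds its last target. There are 200 camera calls.

TASK

Set up the small metal sample cell bolted down on the table: push the spring plunger that stands out of its top down to its stop to seat the sample, and let it spring back up; then screw the knurled cap clockwise until it bottoms out, and back it off a quarter turn so that the sample is not crushed. The program finishes while still gripping the cap, with the cap standing still at that quarter turn; leave the things lying around the cell where they are.

Things in the scene. Friction and masses are not known exactly. Their poses are not given: they have to be found in the camera images.
- cell: fixed metal cell: square base plate 84 x 84 x 10 mm with four 4 mm bolt heads, on it an upright barrel 39 mm across (52 at its foot) up to 46 mm above the table, then the cap, with the plunger out of the cap's centre. Origin: centre of the underside, on the table, on the common vertical axis of all three. Below the cap a small lug on the barrel (5 mm out) points along the cell's +x.
- cap_center (a point): centre, half-way up, of the knurled round steel cap: 44 mm across, 24 mm high, axis vertical; 58 mm above the table when bottomed out, rising 4 mm per turn of opening. Its x axis runs along a short raised rib (10 x 4 x 2 mm) on the cap's top, which stands above the barrel's lug when bottomed out. Grip it anywhere round its rim from above; it turns against about 0.08 N m.
- cap (a joint): angle of the cap on its thread, rad: 0 = bottomed out (hard stop), positive = backed off, counter-clockwise seen from above; it starts between 1.4 and 2.9 and cannot pass 3.6. Right-hand thread: clockwise from above closes. It stays where it is left. A quarter turn backed off is 1.57.
- plunger_top (a point): centre of the flat top of the black round plunger head, 18 mm across and 9 mm high, on the cell's axis; at rest 90 mm above the table, 20 mm above the top of the bottomed cap. Its spring pushes it up: about 2 N to start it moving, 5.5 N at its stop.
- plunger (a joint): how far the plunger is pushed down, m: 0 = up (at rest), 0.007 = at its stop; springs back by itself.
- eraser_1: small eraser, 42 x 21 x 13 mm high, loose on the table near the cell; origin at the centre of its underside; to be left alone
- weight: small cloth-covered weight, 56 x 34 x 23 mm high, loose on the table near the cell; origin at the centre of its underside; to be left alone
- dish: petri dish, 57 mm across, 12 mm high, loose on the table near the cell; origin at the centre of its underside; to be left alone
- lens: black loupe, 42 mm across, 42 mm high, loose on the table near the cell; origin at the centre of its underside; to be left alone
Not all that is in view belongs to the job. Leave any yellow look-alike of the cell alone.

How it is judged:
By the outcome, as a careful person would: the job done as asked, in the order asked, and still so for the second after the job is handed in, while the arm keeps its last pose, push and grip.
It also fails if it takes over 67 s, if anything falls off the work surface, if the arm or the gripper's body presses on something with over 40 N, if the wrist force passes 120 N, or if a joint passes its speed limit or range.

## Working session

There is one attempt and no reset: what is moved stays moved. The work goes in short steps, Python scripts to look and compute and a tool call to move; the robot and the scene stay as the last step left them, time stands still between calls to the robot, and variables do not carry over. Pictures are saved under pics/ and viewed, at most 10 in all, crops included, and the job is handed in when it is done.

Besides the shell and the picture viewer there is one more tool, called after "Call:" by a JSON object that holds its "api" and its "payload", one argument or row to a line. arm_command: Moves the arm, as the interface text tells. Its arguments: {"type":"object","properties":{"plan":{"type":"array","items":{"type":"object","properties":{"claw":{"type":"number"},"tx":{"type":"number"},"ty":{"type":"number"},"tz":{"type":"number"},"ax":{"type":"number"},"ay":{"type":"number"},"az":{"type":"number"}}}},"squeeze":{"type":"number"}},"required":["plan"]}

```bash
mkdir -p pics
cat > h.py <<'E'
import numpy as np, cv2
from bench import r
from scipy.spatial.transform import Rotation as R
def rot(o):
    o=np.array(o,float)
    return o if o.shape==(3,3) else R.from_rotvec(o).as_matrix() if o.size==3 else R.from_quat(o).as_matrix()
def w(name,p):
    m=r.camera_model(name)
    if name=='wrist':
        o=r.get_obs(); q=np.array(m['tool_from_camera'])@np.r_[p,1]
        return rot(o['orientation'])@q[:3]+o['tcp_pos']
    return rot(m['orientation'])@np.array(p)+m['position']
def snap(name,f): cv2.imwrite('pics/'+f,r.grab_frame(name)[:,:,::-1])
E
python3 - <<'E'
from h import *
np.set_printoptions(precision=4,suppress=True)
o=r.get_obs();print({k:np.round(v,4) for k,v in o.items()})
for n in ['scene','side','wrist']:
    snap(n,n+'1.png'); print(n,r.camera_model(n))
    for t in ['cell','cap_center','plunger_top','lens','weight','dish','eraser_1']:
        for d in r.tip_of(t,n)[:3]: print(t,round(d['confidence'],2),w(n,d['location']))
a=np.hstack([cv2.imread(f'pics/{n}1.png') for n in ['scene','side']]);cv2.imwrite('pics/a.png',cv2.resize(a,(800,300)))
E
```

```text
{'clock': np.float64(0.0), 'joints': array([-1.2801,  0.4778,  0.0224,  1.5564, -0.0115,  1.1093, -0.0831]), 'qvel': array([ 0.0006,  0.0008, -0.0007, -0.0003,  0.0014, -0.0006,  0.0005]), 'tau': array([  0.0001, -59.645 ,   1.608 , -28.12  ,   0.0124,   0.0092,
        -0.    ]), 'tcp_pos': array([0.262 , 0.6218, 0.4037]), 'orientation': array([-0.6223, -3.0791,  0.0028]), 'contact_force': array([ 0.2813, -0.1475, -0.3427]), 'moment': array([-0.0087,  0.0419,  0.0225]), 'gripper_force': np.float64(0.0), 'grip_width': np.float64(0.0854)}
scene {'fx': 383.6313143104876, 'fy': 383.6313143104876, 'cx': 286.29049484067406, 'cy': 211.4284811055886, 'position': array([-0.1878,  0.7463,  0.5708]), 'orientation': array([ 0.6131, -0.9578, -1.8072])}
cell 0.95 [ 0.2509  0.3347 -0.0013]
cell 0.72 [0.3396 0.4707 0.0061]
cell 0.67 [0.4754 0.5957 0.0029]
cap_center 0.89 [0.3361 0.472  0.0601]
cap_center 0.74 [0.5181 0.3459 0.0578]
cap_center 0.59 [0.2507 0.3367 0.0608]
plunger_top 0.58 [0.2485 0.3314 0.0892]
plunger_top 0.54 [0.4746 0.5895 0.0927]
plunger_top 0.41 [0.3385 0.4675 0.0946]
lens 0.76 
[... 835 characters left out ...]
.4574 -0.0019]
wrist {'fx': 299.20440450295314, 'fy': 299.20440450295314, 'cx': 283.02035841731737, 'cy': 211.95728374559386, 'tool_from_camera': array([[-0.001 ,  0.9636,  0.2674,  0.0669],
       [ 1.    ,  0.001 ,  0.0003,  0.001 ],
       [ 0.0001,  0.2674, -0.9636,  0.032 ],
       [ 0.    ,  0.    ,  0.    ,  1.    ]])}
cell 0.96 [ 0.2506  0.3361 -0.001 ]
cell 0.82 [ 0.4802  0.5938 -0.0005]
cell 0.73 [0.3368 0.4727 0.0025]
cap_center 0.86 [0.34   0.4696 0.0594]
cap_center 0.81 [0.4783 0.5947 0.0523]
cap_center 0.68 [0.2478 0.3319 0.064 ]
plunger_top 0.78 [0.251  0.3346 0.0921]
plunger_top 0.45 [0.335  0.4723 0.0884]
lens 0.5 [ 0.4714  0.4591 -0.0024]
dish 0.74 [ 0.4678  0.4575 -0.0022]
```

View pics/scene1.png

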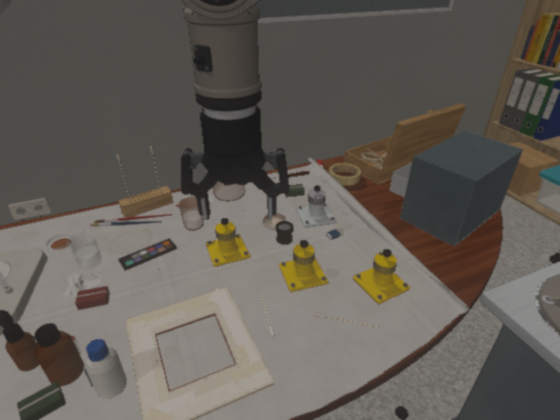

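View pics/side1.png

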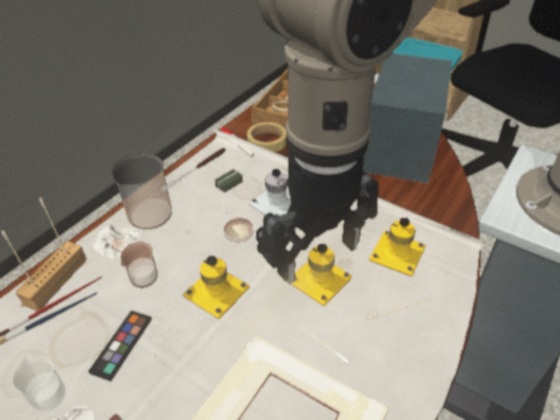

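The pictures show three yellow look-alikes (scene 228,245; 303,268; 384,277). The real grey cell is at scene (317,207) and side (276,190), which matches the network's point near (0.517, 0.344), a reach of 0.62 m. I'll move over it first.

Call:
{"api": "arm_command", "payload": {
  "plan": [
    {"tx": -0.034, "ty": -0.0157},
    {"tx": -0.034, "ty": -0.0157},
    {"tx": -0.034, "ty": -0.0157},
    {"tx": -0.034, "ty": -0.0157},
    {"tx": -0.034, "ty": -0.0157},
    {"tx": -0.034, "ty": -0.0157},
    {"tx": -0.034, "ty": -0.0157},
    {"tx": -0.034, "ty": -0.0157},
    {"tx": -0.034, "ty": -0.0157},
    {"tx": -0.034, "ty": -0.0157}
  ]
}}

```text
invalid input at $.plan[0]: expected keys claw, tx, ty, tz, ax, ay, az
```

Call:
{"api": "arm_command", "payload": {
  "plan": [
    {},
    {},
    {},
    {},
    {},
    {},
    {},
    {},
    {},
    {}
  ]
}}

```text
invalid input at $.plan[0]: expected keys claw, tx, ty, tz, ax, ay, az
```

Run:
```python
from h import *
np.set_printoptions(precision=4,suppress=True)
o=r.get_obs();print({k:np.round(v,4) for k,v in o.items()})
for n in ['scene','side','wrist']:
  for i in range(3):
    snap(n,n+'2.png')
    for t in ['cell','cap_center','plunger_top']:
        for d in r.tip_of(t,n):
            p=w(n,d['location'])
            if abs(p[0]-.516)<.04 and abs(p[1]-.344)<.04: print(n,t,round(d['confidence'],2),p)
im=cv2.imread('pics/wrist2.png');cv2.imwrite('pics/w2.png',cv2.resize(im,(800,600),interpolation=cv2.INTER_CUBIC))
```

```text
{'clock': np.float64(1.2), 'joints': array([-1.2801,  0.477 ,  0.0224,  1.5554, -0.0115,  1.1093, -0.0831]), 'qvel': array([-0.0003, -0.0001,  0.0005, -0.0007, -0.0013,  0.0023,  0.0005]), 'tau': array([ -0.0002, -59.6321,   1.6064, -28.1543,   0.0124,   0.0013,
        -0.    ]), 'tcp_pos': array([0.2621, 0.622 , 0.4047]), 'orientation': array([-0.6223, -3.0793,  0.    ]), 'contact_force': array([ 0.4122, -0.0494,  0.2261]), 'moment': array([0.0083, 0.0021, 0.0213]), 'gripper_force': np.float64(0.0), 'grip_width': np.float64(0.0854)}
scene cell 0.97 [0.5161 0.345  0.004 ]
scene cap_center 0.79 [0.5194 0.3424 0.0566]
scene plunger_top 0.5 [0.5208 0.3483 0.0931]
scene cell 0.92 [0.5199 0.3429 0.0044]
scene cap_center 0.75 [0.5187 0.3404 0.0587]
scene cell 0.82 [0.5186 0.3408 0.0105]
scene cap_center 0.74 [0.5184 0.3427 0.0622]
scene plunger_top 0.54 [0.519  0.3493 0.0943]
side cell 0.98 [0.5159 0.3416 0.0037]
side cap_center 0.66 [0.5221 0.3447 0.0595]
side plunger_top 0.53 [0.5159 0.3472 0.0912]
side cell 0.92 [0.5142 0.3425 0.0019]
side cap_center 0.62 [0.5206 0.3491 0.0614]
side plunger_top 0.66 [0.5143 0.346  0.0943]
side plunger_top 0.42 [0.5142 0.3425 0.0036]
side cell 0.85 [ 0.5119  0.3456 -0.0003]
side cell 0.72 [0.5169 0.3468 0.091 ]
side cap_center 0.84 [0.5172 0.3455 0.0585]
side plunger_top 0.56 [0.514  0.3454 0.09  ]
```

View pics/w2.png

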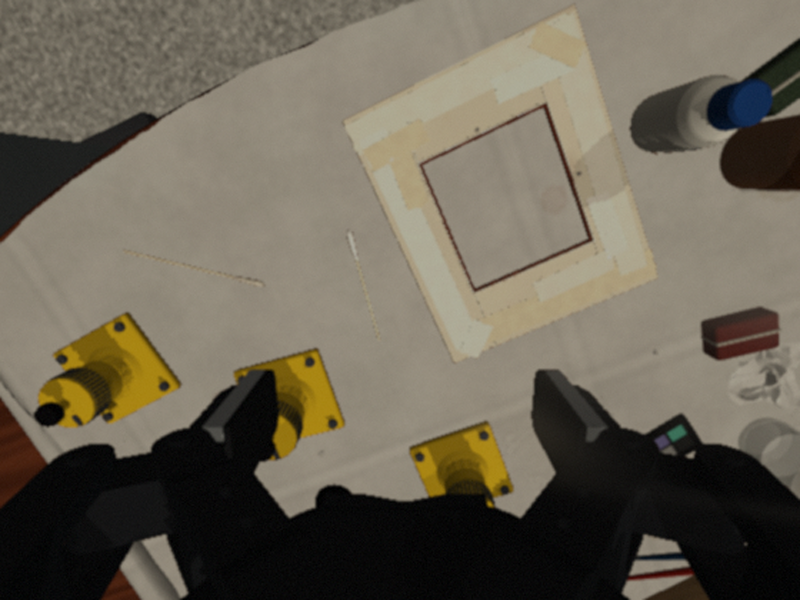

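The wrist view shows only the yellow look-alikes, because the move was refused for missing keys. Cell axis is about (0.517, 0.344). Repeating the move with full rows.

Call:
{"api": "arm_command", "payload": {
  "plan": [
    {"claw": 0, "tx": -0.017, "ty": -0.008, "tz": 0, "ax": 0, "ay": 0, "az": 0},
    {"claw": 0, "tx": -0.038, "ty": -0.0175, "tz": 0, "ax": 0, "ay": 0, "az": 0},
    {"claw": 0, "tx": -0.038, "ty": -0.0175, "tz": 0, "ax": 0, "ay": 0, "az": 0},
    {"claw": 0, "tx": -0.038, "ty": -0.0175, "tz": 0, "ax": 0, "ay": 0, "az": 0},
    {"claw": 0, "tx": -0.038, "ty": -0.0175, "tz": 0, "ax": 0, "ay": 0, "az": 0},
    {"claw": 0, "tx": -0.038, "ty": -0.0175, "tz": 0, "ax": 0, "ay": 0, "az": 0},
    {"claw": 0, "tx": -0.038, "ty": -0.0175, "tz": 0, "ax": 0, "ay": 0, "az": 0},
    {"claw": 0, "tx": -0.038, "ty": -0.0175, "tz": 0, "ax": 0, "ay": 0, "az": 0},
    {"claw": 0, "tx": -0.038, "ty": -0.0175, "tz": 0, "ax": 0, "ay": 0, "az": 0},
    {"claw": 0, "tx": -0.021, "ty": -0.009, "tz": 0, "ax": 0, "ay": 0, "az": 0}
  ]
}}

```text
clock: 3.83
tcp_pos: [0.5189, 0.3404, 0.4051]
orientation: [0.631, 3.075, -0.002]
contact_force: [1.3, -0.3, -0.2]
grip_width: 0.0848
gripper_force: 0.0
```

Run:
```python
from h import *
np.set_printoptions(precision=4,suppress=True)
import time
for i in range(4):
  for n in ['wrist']:
    snap(n,n+'3.png')
    for t in ['cell','cap_center','plunger_top']:
        for d in r.tip_of(t,n):
            p=w(n,d['location'])
            if abs(p[0]-.516)<.04 and abs(p[1]-.344)<.04: print(n,t,round(d['confidence'],2),p)
snap('wrist','wrist3.png')
o=r.get_obs();print({k:np.round(v,4) for k,v in o.items()})
im=cv2.imread('pics/wrist3.png')
# project cell axis heights
m=r.camera_model('wrist');T=np.array(m['tool_from_camera'])
for z in [0,.03,.058,.07,.09]:
    q=rot(o['orientation']).T@(np.array([.517,.344,z])-o['tcp_pos']); c=np.linalg.inv(T)@np.r_[q,1]
    print(z,m['cx']+m['fx']*c[0]/-c[2], m['cy']-m['fy']*c[1]/-c[2])
u=int(m['cx']+m['fx']*c[0]/-c[2]);v=int(m['cy']-m['fy']*c[1]/-c[2]);print(u,v)
c0,r0=max(u-80,0),max(v-70,0);print(c0,r0)
cv2.imwrite('pics/w3.png',cv2.resize(im[r0:r0+120,c0:c0+160],(800,600),interpolation=cv2.INTER_CUBIC))
```

```text
wrist cell 0.85 [ 0.5194  0.3494 -0.0033]
wrist cap_center 0.85 [0.5186 0.3522 0.0597]
wrist plunger_top 0.57 [0.5149 0.3532 0.0854]
wrist cell 0.66 [ 0.516   0.3503 -0.005 ]
wrist plunger_top 0.57 [0.5171 0.3497 0.0843]
wrist cell 0.78 [0.5208 0.348  0.0002]
wrist cap_center 0.86 [0.5191 0.3465 0.0639]
wrist plunger_top 0.66 [0.5225 0.3463 0.0877]
wrist cell 0.77 [ 0.5193  0.3481 -0.0019]
wrist cap_center 0.58 [0.5197 0.3474 0.0594]
wrist plunger_top 0.6 [0.5215 0.3449 0.0884]
{'clock': np.float64(4.6833), 'joints': array([-0.7863,  0.3876,  0.1252,  1.6994, -0.0542,  1.058 ,  0.5285]), 'qvel': array([ 0.0026,  0.0001, -0.0002,  0.0005,  0.    ,  0.0001, -0.0004]), 'tau': array([ -0.0879, -52.7655,   2.4801, -27.3609,   0.0084,   0.0014,
        -0.0004]), 'tcp_pos': array([0.5153, 0.3456, 0.4047]), 'orientation': array([ 0.622 ,  3.0794, -0.    ]), 'contact_force': array([-0.0813,  0.6053,  0.9585]), 'moment': array([-0.0017,  0.0437, -0.0134]), 'gripper_force': np.float64(0.0), 'grip_width': np.float64(0.0856)}
0 281.5984523744325 185.69878692739493
0.03 281.4789971028107 190.40525322902116
0.058 281.3481373268466 195.56105018508669
0.07 281.2850850104689 198.04527376301888
0.09 281.1688580585816 202.62454619672314
281 202
201 132
```

View pics/w3.png

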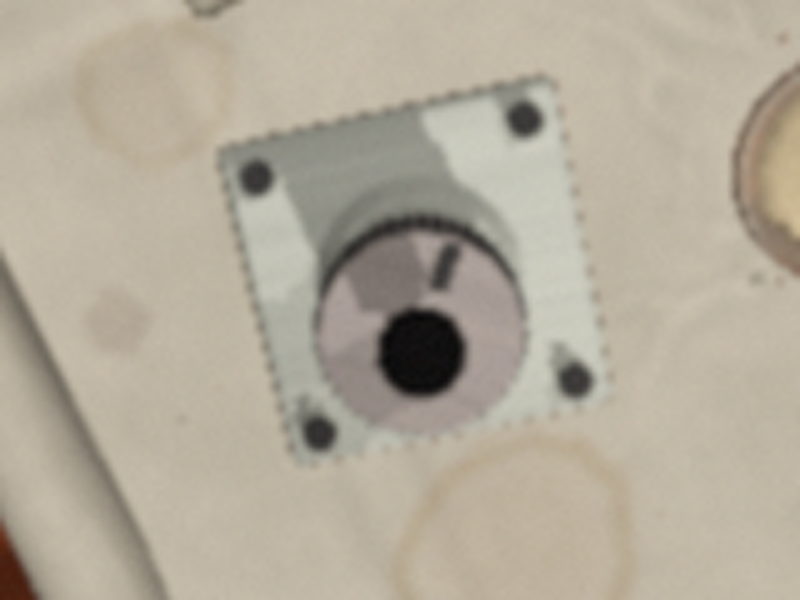

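The wrist crop shows the grey cell: plunger head at full-image pixel (285,202), cap-top centre (285,198), rib direction about 21° clockwise of image up, base edges turned 12° ccw. Cell axis is then about (0.5187, 0.3475). The only cap angle inside 1.4–2.9 that fits is 146° (2.56 rad). Next I close the fingers, centre over the plunger, pre-turn 60° ccw and come down to just above it.

Call:
{"api": "arm_command", "payload": {
  "plan": [
    {"claw": 1, "tx": -0.0024, "ty": 0.0031, "tz": 0.008, "ax": 0, "ay": 0, "az": 0},
    {"claw": 1, "tx": 0, "ty": 0, "tz": 0.014, "ax": 0, "ay": 0, "az": -7},
    {"claw": 1, "tx": 0, "ty": 0, "tz": 0.014, "ax": 0, "ay": 0, "az": -7},
    {"claw": 1, "tx": 0, "ty": 0, "tz": 0.014, "ax": 0, "ay": 0, "az": -7},
    {"claw": 1, "tx": 0, "ty": 0, "tz": 0.014, "ax": 0, "ay": 0, "az": -7},
    {"claw": 1, "tx": 0, "ty": 0, "tz": 0.014, "ax": 0, "ay": 0, "az": -7},
    {"claw": 1, "tx": 0, "ty": 0, "tz": 0.014, "ax": 0, "ay": 0, "az": -7},
    {"claw": 1, "tx": 0, "ty": 0, "tz": 0.014, "ax": 0, "ay": 0, "az": -7},
    {"claw": 1, "tx": 0, "ty": 0, "tz": 0.014, "ax": 0, "ay": 0, "az": -7},
    {"claw": 1, "tx": 0, "ty": 0, "tz": 0.007, "ax": 0, "ay": 0, "az": -4}
  ]
}}

```text
clock: 5.52
tcp_pos: [0.5185, 0.347, 0.2752]
orientation: [1.009, -2.972, 0.001]
contact_force: [-0.4, 0.2, -0.3]
grip_width: 0.0002
gripper_force: 0.0
```

Run:
```python
from h import *
snap('wrist','wrist4.png');snap('side','side4.png')
o=r.get_obs();print({k:np.round(v,4) for k,v in o.items()})
a=cv2.imread('pics/wrist4.png')[100:400,80:480];b=cv2.resize(cv2.imread('pics/side4.png')[100:250,180:380],(400,300),interpolation=cv2.INTER_CUBIC)
cv2.imwrite('pics/b.png',np.hstack([a,b]))
```

```text
{'clock': np.float64(5.6167), 'joints': array([-0.6038,  0.5398, -0.1152,  1.7822,  0.0795,  0.8276,  1.4625]), 'qvel': array([-0.0141, -0.0261,  0.0187, -0.0205, -0.0161,  0.0163, -0.08  ]), 'tau': array([  0.1449, -57.9056,  -0.6975, -23.0442,   0.1631,  -0.2002,
         0.8176]), 'tcp_pos': array([0.5185, 0.3468, 0.2755]), 'orientation': array([ 9.9980e-01, -2.9746e+00,  1.1000e-03]), 'contact_force': array([-0.1312, -0.4702, -1.0529]), 'moment': array([ 0.0463, -0.0293, -0.0694]), 'gripper_force': np.float64(0.0), 'grip_width': np.float64(0.0004)}
```

View pics/b.png

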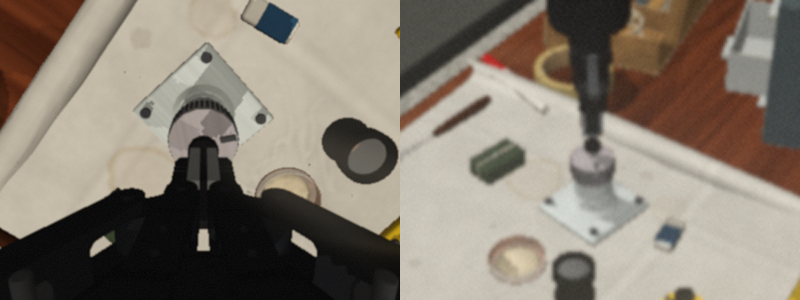

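The fingers are shut and centred over the black plunger head (wrist crop 203,145; side crop 593,145), and the neighbours are clear. Pushing down now.

Call:
{"api": "arm_command", "payload": {
  "plan": [
    {"claw": 1, "tx": 0, "ty": 0, "tz": 0.004, "ax": 0, "ay": 0, "az": 0},
    {"claw": 1, "tx": 0, "ty": 0, "tz": 0.004, "ax": 0, "ay": 0, "az": 0},
    {"claw": 1, "tx": 0, "ty": 0, "tz": 0.003, "ax": 0, "ay": 0, "az": 0},
    {"claw": 1, "tx": 0, "ty": 0, "tz": 0.002, "ax": 0, "ay": 0, "az": 0},
    {"claw": 1, "tx": 0, "ty": 0, "tz": 0.002, "ax": 0, "ay": 0, "az": 0},
    {"claw": 1, "tx": 0, "ty": 0, "tz": 0.002, "ax": 0, "ay": 0, "az": 0},
    {"claw": 1, "tx": 0, "ty": 0, "tz": 0, "ax": 0, "ay": 0, "az": 0},
    {"claw": 1, "tx": 0, "ty": 0, "tz": 0, "ax": 0, "ay": 0, "az": 0},
    {"claw": 1, "tx": 0, "ty": 0, "tz": 0, "ax": 0, "ay": 0, "az": 0},
    {"claw": 1, "tx": 0, "ty": 0, "tz": 0, "ax": 0, "ay": 0, "az": 0}
  ]
}}

```text
clock: 6.45
tcp_pos: [0.5188, 0.3476, 0.261]
orientation: [-1.001, 2.978, 0.0]
contact_force: [0.0, -1.0, 2.9]
grip_width: -0.0001
gripper_force: 1.5
```

Call:
{"api": "arm_command", "payload": {
  "plan": [
    {"claw": 1, "tx": 0, "ty": 0, "tz": 0.001, "ax": 0, "ay": 0, "az": 0},
    {"claw": 1, "tx": 0, "ty": 0, "tz": 0.001, "ax": 0, "ay": 0, "az": 0},
    {"claw": 1, "tx": 0, "ty": 0, "tz": 0, "ax": 0, "ay": 0, "az": 0},
    {"claw": 1, "tx": 0, "ty": 0, "tz": 0, "ax": 0, "ay": 0, "az": 0},
    {"claw": 1, "tx": 0, "ty": 0, "tz": 0, "ax": 0, "ay": 0, "az": 0},
    {"claw": 1, "tx": 0, "ty": 0, "tz": 0, "ax": 0, "ay": 0, "az": 0},
    {"claw": 1, "tx": 0, "ty": 0, "tz": 0, "ax": 0, "ay": 0, "az": 0},
    {"claw": 1, "tx": 0, "ty": 0, "tz": 0, "ax": 0, "ay": 0, "az": 0},
    {"claw": 1, "tx": 0, "ty": 0, "tz": 0, "ax": 0, "ay": 0, "az": 0},
    {"claw": 1, "tx": 0, "ty": 0, "tz": 0, "ax": 0, "ay": 0, "az": 0}
  ]
}}

```text
clock: 7.28
tcp_pos: [0.5188, 0.3476, 0.2588]
orientation: [-1.001, 2.978, 0.0]
contact_force: [-1.3, 0.5, 3.8]
grip_width: -0.0002
gripper_force: 2.1
```

Call:
{"api": "arm_command", "payload": {
  "plan": [
    {"claw": 1, "tx": 0, "ty": 0, "tz": 0.001, "ax": 0, "ay": 0, "az": 0},
    {"claw": 1, "tx": 0, "ty": 0, "tz": 0.001, "ax": 0, "ay": 0, "az": 0},
    {"claw": 1, "tx": 0, "ty": 0, "tz": 0.0005, "ax": 0, "ay": 0, "az": 0},
    {"claw": 1, "tx": 0, "ty": 0, "tz": 0, "ax": 0, "ay": 0, "az": 0},
    {"claw": 1, "tx": 0, "ty": 0, "tz": 0, "ax": 0, "ay": 0, "az": 0},
    {"claw": 1, "tx": 0, "ty": 0, "tz": 0, "ax": 0, "ay": 0, "az": 0},
    {"claw": 1, "tx": 0, "ty": 0, "tz": 0, "ax": 0, "ay": 0, "az": 0},
    {"claw": 1, "tx": 0, "ty": 0, "tz": 0, "ax": 0, "ay": 0, "az": 0},
    {"claw": 1, "tx": 0, "ty": 0, "tz": 0, "ax": 0, "ay": 0, "az": 0},
    {"claw": 1, "tx": 0, "ty": 0, "tz": 0, "ax": 0, "ay": 0, "az": 0}
  ]
}}

```text
clock: 8.12
tcp_pos: [0.5189, 0.3476, 0.2565]
orientation: [-1.001, 2.978, 0.0]
contact_force: [-1.5, -0.2, 7.7]
grip_width: 0.0
gripper_force: 3.6
```

Call:
{"api": "arm_command", "payload": {
  "plan": [
    {"claw": 1, "tx": 0, "ty": 0, "tz": 0.0005, "ax": 0, "ay": 0, "az": 0},
    {"claw": 1, "tx": 0, "ty": 0, "tz": 0.0005, "ax": 0, "ay": 0, "az": 0},
    {"claw": 1, "tx": 0, "ty": 0, "tz": 0, "ax": 0, "ay": 0, "az": 0},
    {"claw": 1, "tx": 0, "ty": 0, "tz": 0, "ax": 0, "ay": 0, "az": 0},
    {"claw": 1, "tx": 0, "ty": 0, "tz": 0, "ax": 0, "ay": 0, "az": 0},
    {"claw": 1, "tx": 0, "ty": 0, "tz": 0, "ax": 0, "ay": 0, "az": 0},
    {"claw": 1, "tx": 0, "ty": 0, "tz": 0, "ax": 0, "ay": 0, "az": 0},
    {"claw": 1, "tx": 0, "ty": 0, "tz": 0, "ax": 0, "ay": 0, "az": 0},
    {"claw": 1, "tx": 0, "ty": 0, "tz": 0, "ax": 0, "ay": 0, "az": 0},
    {"claw": 1, "tx": 0, "ty": 0, "tz": 0, "ax": 0, "ay": 0, "az": 0}
  ]
}}

```text
clock: 8.95
tcp_pos: [0.5188, 0.3476, 0.2564]
orientation: [-1.0, 2.978, 0.0]
contact_force: [-4.5, -1.6, 14.5]
grip_width: 0.0001
gripper_force: 7.0
```

The height stuck at 0.2564 (plunger top 7 mm down) and the force rose to 14.5 N, so the plunger is at its stop. Releasing it: up, open, then down round the cap.

Call:
{"api": "arm_command", "payload": {
  "plan": [
    {"claw": 1, "tx": 0, "ty": 0, "tz": -0.006, "ax": 0, "ay": 0, "az": 0},
    {"claw": 1, "tx": 0, "ty": 0, "tz": -0.012, "ax": 0, "ay": 0, "az": 0},
    {"claw": 1, "tx": 0, "ty": 0, "tz": -0.012, "ax": 0, "ay": 0, "az": 0},
    {"claw": 0, "tx": 0, "ty": 0, "tz": 0, "ax": 0, "ay": 0, "az": 0},
    {"claw": 0, "tx": 0, "ty": 0, "tz": 0, "ax": 0, "ay": 0, "az": 0},
    {"claw": 0, "tx": 0, "ty": 0, "tz": 0, "ax": 0, "ay": 0, "az": 0},
    {"claw": 0, "tx": 0, "ty": 0, "tz": 0, "ax": 0, "ay": 0, "az": 0},
    {"claw": 0, "tx": 0, "ty": 0, "tz": 0, "ax": 0, "ay": 0, "az": 0},
    {"claw": 0, "tx": 0, "ty": 0, "tz": 0, "ax": 0, "ay": 0, "az": 0},
    {"claw": 0, "tx": 0, "ty": 0, "tz": 0, "ax": 0, "ay": 0, "az": 0}
  ]
}}

```text
clock: 9.78
tcp_pos: [0.5187, 0.3474, 0.2848]
orientation: [1.001, -2.977, 0.0]
contact_force: [-0.7, 0.5, 0.2]
grip_width: 0.0835
gripper_force: 0.0
```

Run:
```python
from h import *
snap('wrist','wrist5.png');snap('side','side5.png')
o=r.get_obs();print({k:np.round(v,4) for k,v in o.items()})
a=cv2.imread('pics/wrist5.png')[100:400,80:480];b=cv2.resize(cv2.imread('pics/side5.png')[100:250,180:380],(400,300),interpolation=cv2.INTER_CUBIC)
cv2.imwrite('pics/c.png',np.hstack([a,b]))
```

```text
{'clock': np.float64(9.8833), 'joints': array([-0.6043,  0.5277, -0.1152,  1.7765,  0.0776,  0.8421,  1.4634]), 'qvel': array([-0.001 , -0.0003, -0.0003, -0.0025, -0.0005, -0.0002, -0.0008]), 'tau': array([ 3.60000e-03, -5.79906e+01, -3.81000e-01, -2.33456e+01,
        1.06000e-02,  4.30000e-03, -1.00000e-04]), 'tcp_pos': array([0.5188, 0.3475, 0.285 ]), 'orientation': array([ 1.0007e+00, -2.9776e+00,  2.0000e-04]), 'contact_force': array([-0.1691, -0.9915, -0.3814]), 'moment': array([0.0012, 0.0281, 0.0471]), 'gripper_force': np.float64(0.0), 'grip_width': np.float64(0.0851)}
```

View pics/c.png

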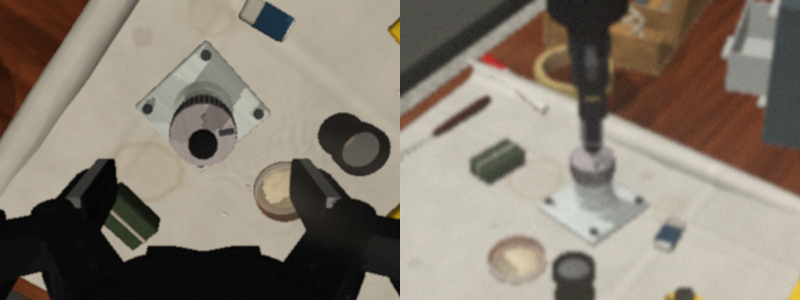

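The plunger is back up (wrist crop 203,144) and centred between the open fingers (100 and 305). The dish and weight are below the sweep height. Going down to grip the cap.

Call:
{"api": "arm_command", "payload": {
  "plan": [
    {"claw": 0, "tx": 0, "ty": 0, "tz": 0.01, "ax": 0, "ay": 0, "az": 0},
    {"claw": 0, "tx": 0, "ty": 0, "tz": 0.015, "ax": 0, "ay": 0, "az": 0},
    {"claw": 0, "tx": 0, "ty": 0, "tz": 0.015, "ax": 0, "ay": 0, "az": 0},
    {"claw": 0, "tx": 0, "ty": 0, "tz": 0.015, "ax": 0, "ay": 0, "az": 0},
    {"claw": 0, "tx": 0, "ty": 0, "tz": 0.007, "ax": 0, "ay": 0, "az": 0},
    {"claw": 0.3, "tx": 0, "ty": 0, "tz": 0, "ax": 0, "ay": 0, "az": 0},
    {"claw": 1, "tx": 0, "ty": 0, "tz": 0, "ax": 0, "ay": 0, "az": 0},
    {"claw": 1, "tx": 0, "ty": 0, "tz": 0, "ax": 0, "ay": 0, "az": 0},
    {"claw": 1, "tx": 0, "ty": 0, "tz": 0, "ax": 0, "ay": 0, "az": 0},
    {"claw": 1, "tx": 0, "ty": 0, "tz": 0, "ax": 0, "ay": 0, "az": 0}
  ],
  "squeeze": 40
}}

```text
clock: 10.72
tcp_pos: [0.5193, 0.3476, 0.2244]
orientation: [-1.0, 2.976, 0.001]
contact_force: [-0.4, -0.9, 3.6]
grip_width: 0.043
gripper_force: 40.2
```

```bash
cat > s.py <<'E'
from h import *
o=r.get_obs();Rm=rot(o['orientation']);print('yaw',round(np.degrees(np.arctan2(Rm[1,0],Rm[0,0])),2))
for k in ['clock','joints','tcp_pos','contact_force','moment','gripper_force','grip_width']: print(k,np.round(o[k],4))
E
python3 s.py
```

```text
yaw -142.87
clock 10.7167
joints [-0.6099  0.6088 -0.108   1.8059  0.0931  0.7299  1.4509]
tcp_pos [0.5193 0.3476 0.2244]
contact_force [-0.3823 -0.9392  3.566 ]
moment [-0.228   0.099  -0.0266]
gripper_force 40.2482
grip_width 0.043
```

The grip holds at 43 mm. Screwing clockwise (+az), lowering 4 mm per turn.

Call:
{"api": "arm_command", "payload": {
  "plan": [
    {"claw": 1, "tx": 0, "ty": 0, "tz": 2e-05, "ax": 0, "ay": 0, "az": 2},
    {"claw": 1, "tx": 0, "ty": 0, "tz": 6e-05, "ax": 0, "ay": 0, "az": 5},
    {"claw": 1, "tx": 0, "ty": 0, "tz": 6e-05, "ax": 0, "ay": 0, "az": 5},
    {"claw": 1, "tx": 0, "ty": 0, "tz": 6e-05, "ax": 0, "ay": 0, "az": 5},
    {"claw": 1, "tx": 0, "ty": 0, "tz": 6e-05, "ax": 0, "ay": 0, "az": 5},
    {"claw": 1, "tx": 0, "ty": 0, "tz": 6e-05, "ax": 0, "ay": 0, "az": 5},
    {"claw": 1, "tx": 0, "ty": 0, "tz": 6e-05, "ax": 0, "ay": 0, "az": 5},
    {"claw": 1, "tx": 0, "ty": 0, "tz": 6e-05, "ax": 0, "ay": 0, "az": 5},
    {"claw": 1, "tx": 0, "ty": 0, "tz": 6e-05, "ax": 0, "ay": 0, "az": 5},
    {"claw": 1, "tx": 0, "ty": 0, "tz": 3e-05, "ax": 0, "ay": 0, "az": 3}
  ]
}}

```text
clock: 11.55
tcp_pos: [0.5196, 0.3465, 0.2238]
orientation: [0.223, 3.132, -0.001]
contact_force: [0.3, -4.7, 5.6]
grip_width: 0.0426
gripper_force: 40.5
```

```bash
python3 s.py
```

```text
yaw 171.85
clock 11.55
joints [-0.7597  0.6091  0.0969  1.818  -0.0819  0.7174  0.8101]
tcp_pos [0.5196 0.3465 0.2238]
contact_force [ 0.3065 -4.7446  5.5585]
moment [-0.9139 -0.0562  0.0998]
gripper_force 40.4619
grip_width 0.0426
```

Call:
{"api": "arm_command", "payload": {
  "plan": [
    {"claw": 1, "tx": 0, "ty": 0, "tz": 4e-05, "ax": 0, "ay": 0, "az": 3},
    {"claw": 1, "tx": 0, "ty": 0, "tz": 7e-05, "ax": 0, "ay": 0, "az": 6},
    {"claw": 1, "tx": 0, "ty": 0, "tz": 7e-05, "ax": 0, "ay": 0, "az": 6},
    {"claw": 1, "tx": 0, "ty": 0, "tz": 7e-05, "ax": 0, "ay": 0, "az": 6},
    {"claw": 1, "tx": 0, "ty": 0, "tz": 7e-05, "ax": 0, "ay": 0, "az": 6},
    {"claw": 1, "tx": 0, "ty": 0, "tz": 7e-05, "ax": 0, "ay": 0, "az": 6},
    {"claw": 1, "tx": 0, "ty": 0, "tz": 7e-05, "ax": 0, "ay": 0, "az": 6},
    {"claw": 1, "tx": 0, "ty": 0, "tz": 7e-05, "ax": 0, "ay": 0, "az": 6},
    {"claw": 1, "tx": 0, "ty": 0, "tz": 7e-05, "ax": 0, "ay": 0, "az": 6},
    {"claw": 1, "tx": 0, "ty": 0, "tz": 5e-05, "ax": 0, "ay": 0, "az": 4}
  ]
}}

```text
clock: 12.38
tcp_pos: [0.5191, 0.3454, 0.2231]
orientation: [1.647, 2.675, -0.004]
contact_force: [-2.9, -7.7, 10.2]
grip_width: 0.0426
gripper_force: 41.0
```

Call:
{"api": "arm_command", "payload": {
  "plan": [
    {"claw": 1, "tx": 0, "ty": 0, "tz": 3e-05, "ax": 0, "ay": 0, "az": 3},
    {"claw": 1, "tx": 0, "ty": 0, "tz": 3e-05, "ax": 0, "ay": 0, "az": 3},
    {"claw": 1, "tx": 0, "ty": 0, "tz": 3e-05, "ax": 0, "ay": 0, "az": 3},
    {"claw": 1, "tx": 0, "ty": 0, "tz": 3e-05, "ax": 0, "ay": 0, "az": 3},
    {"claw": 1, "tx": 0, "ty": 0, "tz": 3e-05, "ax": 0, "ay": 0, "az": 3},
    {"claw": 1, "tx": 0, "ty": 0, "tz": 3e-05, "ax": 0, "ay": 0, "az": 3},
    {"claw": 1, "tx": 0, "ty": 0, "tz": 3e-05, "ax": 0, "ay": 0, "az": 3},
    {"claw": 1, "tx": 0, "ty": 0, "tz": 3e-05, "ax": 0, "ay": 0, "az": 3},
    {"claw": 1, "tx": 0, "ty": 0, "tz": 0, "ax": 0, "ay": 0, "az": 0},
    {"claw": 1, "tx": 0, "ty": 0, "tz": 0, "ax": 0, "ay": 0, "az": 0}
  ]
}}

```text
clock: 13.22
tcp_pos: [0.5186, 0.3452, 0.2227]
orientation: [2.162, 2.28, -0.006]
contact_force: [-5.2, -8.3, 12.1]
grip_width: 0.0427
gripper_force: 41.1
```

```bash
python3 s.py
python3 - <<'E'
from h import *
snap('scene','scene6.png');snap('wrist','wrist6.png')
a=cv2.imread('pics/wrist6.png')[100:400,80:480];b=cv2.resize(cv2.imread('pics/scene6.png')[150:270,240:400],(400,300),interpolation=cv2.INTER_CUBIC)
cv2.imwrite('pics/d.png',np.hstack([a,b]))
E
```

```text
yaw 93.04
clock 13.2167
joints [-1.0175  0.6556  0.4568  1.8393 -0.4072  0.7441 -0.2847]
tcp_pos [0.5186 0.3452 0.2227]
contact_force [-5.1731 -8.2911 12.112 ]
moment [-1.7309  1.071  -0.0872]
gripper_force 41.1288
grip_width 0.0427
```

View pics/d.png

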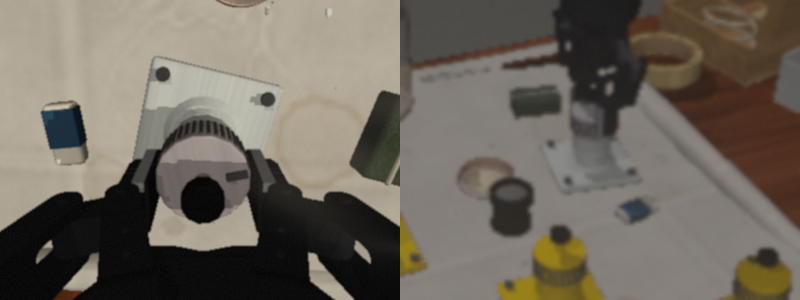

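The rib (wrist crop 238,176) kept its place relative to the gripper, so there is no slip after 124°. About 22° should remain, so I go on slowly and watch for the stop.

Call:
{"api": "arm_command", "payload": {
  "plan": [
    {"claw": 1, "tx": 0, "ty": 0, "tz": 2e-05, "ax": 0, "ay": 0, "az": 2},
    {"claw": 1, "tx": 0, "ty": 0, "tz": 2e-05, "ax": 0, "ay": 0, "az": 2},
    {"claw": 1, "tx": 0, "ty": 0, "tz": 2e-05, "ax": 0, "ay": 0, "az": 2},
    {"claw": 1, "tx": 0, "ty": 0, "tz": 2e-05, "ax": 0, "ay": 0, "az": 2},
    {"claw": 1, "tx": 0, "ty": 0, "tz": 2e-05, "ax": 0, "ay": 0, "az": 2},
    {"claw": 1, "tx": 0, "ty": 0, "tz": 2e-05, "ax": 0, "ay": 0, "az": 2},
    {"claw": 1, "tx": 0, "ty": 0, "tz": 2e-05, "ax": 0, "ay": 0, "az": 2},
    {"claw": 1, "tx": 0, "ty": 0, "tz": 2e-05, "ax": 0, "ay": 0, "az": 2},
    {"claw": 1, "tx": 0, "ty": 0, "tz": 0, "ax": 0, "ay": 0, "az": 0},
    {"claw": 1, "tx": 0, "ty": 0, "tz": 0, "ax": 0, "ay": 0, "az": 0}
  ]
}}

```text
clock: 14.15
tcp_pos: [0.5183, 0.3452, 0.2225]
orientation: [-2.458, -1.957, 0.007]
contact_force: [-6.3, -8.4, 13.2]
grip_width: 0.0428
gripper_force: 41.2
```

```bash
python3 s.py
```

```text
yaw 77.05
clock 14.15
joints [-1.067   0.6733  0.529   1.8431 -0.4753  0.7582 -0.5054]
tcp_pos [0.5183 0.3452 0.2225]
contact_force [-6.2717 -8.4395 13.187 ]
moment [-1.7462  1.3792 -0.04  ]
gripper_force 41.2111
grip_width 0.0428
```

Call:
{"api": "arm_command", "payload": {
  "plan": [
    {"claw": 1, "tx": 0, "ty": 0, "tz": 1e-05, "ax": 0, "ay": 0, "az": 1},
    {"claw": 1, "tx": 0, "ty": 0, "tz": 1e-05, "ax": 0, "ay": 0, "az": 1},
    {"claw": 1, "tx": 0, "ty": 0, "tz": 1e-05, "ax": 0, "ay": 0, "az": 1},
    {"claw": 1, "tx": 0, "ty": 0, "tz": 0, "ax": 0, "ay": 0, "az": 0},
    {"claw": 1, "tx": 0, "ty": 0, "tz": 0, "ax": 0, "ay": 0, "az": 0},
    {"claw": 1, "tx": 0, "ty": 0, "tz": 0, "ax": 0, "ay": 0, "az": 0},
    {"claw": 1, "tx": 0, "ty": 0, "tz": 0, "ax": 0, "ay": 0, "az": 0},
    {"claw": 1, "tx": 0, "ty": 0, "tz": 0, "ax": 0, "ay": 0, "az": 0},
    {"claw": 1, "tx": 0, "ty": 0, "tz": 0, "ax": 0, "ay": 0, "az": 0},
    {"claw": 1, "tx": 0, "ty": 0, "tz": 0, "ax": 0, "ay": 0, "az": 0}
  ]
}}

```text
clock: 14.98
tcp_pos: [0.5183, 0.3452, 0.2225]
orientation: [-2.508, -1.892, 0.007]
contact_force: [-6.1, -8.3, 12.7]
grip_width: 0.0429
gripper_force: 41.2
```

```bash
python3 s.py
```

```text
yaw 74.07
clock 14.9833
joints [-1.0759  0.6769  0.5422  1.8438 -0.488   0.7612 -0.5466]
tcp_pos [0.5183 0.3452 0.2225]
contact_force [-6.1394 -8.3472 12.6662]
moment [-1.7353  1.4361  0.0151]
gripper_force 41.2001
grip_width 0.0429
```

Call:
{"api": "arm_command", "payload": {
  "plan": [
    {"claw": 1, "tx": 0, "ty": 0, "tz": 1e-05, "ax": 0, "ay": 0, "az": 1},
    {"claw": 1, "tx": 0, "ty": 0, "tz": 1e-05, "ax": 0, "ay": 0, "az": 1},
    {"claw": 1, "tx": 0, "ty": 0, "tz": 1e-05, "ax": 0, "ay": 0, "az": 1},
    {"claw": 1, "tx": 0, "ty": 0, "tz": 0, "ax": 0, "ay": 0, "az": 0},
    {"claw": 1, "tx": 0, "ty": 0, "tz": 0, "ax": 0, "ay": 0, "az": 0},
    {"claw": 1, "tx": 0, "ty": 0, "tz": 0, "ax": 0, "ay": 0, "az": 0},
    {"claw": 1, "tx": 0, "ty": 0, "tz": 0, "ax": 0, "ay": 0, "az": 0},
    {"claw": 1, "tx": 0, "ty": 0, "tz": 0, "ax": 0, "ay": 0, "az": 0},
    {"claw": 1, "tx": 0, "ty": 0, "tz": 0, "ax": 0, "ay": 0, "az": 0},
    {"claw": 1, "tx": 0, "ty": 0, "tz": 0, "ax": 0, "ay": 0, "az": 0}
  ]
}}

```text
clock: 15.82
tcp_pos: [0.5182, 0.3453, 0.2225]
orientation: [-2.556, -1.826, 0.007]
contact_force: [-6.3, -7.8, 13.3]
grip_width: 0.0426
gripper_force: 41.2
```

```bash
python3 s.py
```

```text
yaw 71.08
clock 15.8167
joints [-1.085   0.6807  0.5556  1.8444 -0.5008  0.7644 -0.588 ]
tcp_pos [0.5182 0.3453 0.2225]
contact_force [-6.302  -7.7738 13.2556]
moment [-1.7002  1.5111 -0.0172]
gripper_force 41.2167
grip_width 0.0426
```

Call:
{"api": "arm_command", "payload": {
  "plan": [
    {"claw": 1, "tx": 0, "ty": 0, "tz": 1e-05, "ax": 0, "ay": 0, "az": 1},
    {"claw": 1, "tx": 0, "ty": 0, "tz": 1e-05, "ax": 0, "ay": 0, "az": 1},
    {"claw": 1, "tx": 0, "ty": 0, "tz": 1e-05, "ax": 0, "ay": 0, "az": 1},
    {"claw": 1, "tx": 0, "ty": 0, "tz": 0, "ax": 0, "ay": 0, "az": 0},
    {"claw": 1, "tx": 0, "ty": 0, "tz": 0, "ax": 0, "ay": 0, "az": 0},
    {"claw": 1, "tx": 0, "ty": 0, "tz": 0, "ax": 0, "ay": 0, "az": 0},
    {"claw": 1, "tx": 0, "ty": 0, "tz": 0, "ax": 0, "ay": 0, "az": 0},
    {"claw": 1, "tx": 0, "ty": 0, "tz": 0, "ax": 0, "ay": 0, "az": 0},
    {"claw": 1, "tx": 0, "ty": 0, "tz": 0, "ax": 0, "ay": 0, "az": 0},
    {"claw": 1, "tx": 0, "ty": 0, "tz": 0, "ax": 0, "ay": 0, "az": 0}
  ]
}}

```text
clock: 16.65
tcp_pos: [0.5181, 0.3453, 0.2224]
orientation: [-2.603, -1.758, 0.007]
contact_force: [-7.3, -8.2, 13.6]
grip_width: 0.0427
gripper_force: 41.2
```

```bash
python3 s.py
```

```text
yaw 68.08
clock 16.65
joints [-1.0941  0.6846  0.569   1.8451 -0.5136  0.7676 -0.6295]
tcp_pos [0.5181 0.3453 0.2224]
contact_force [-7.3312 -8.2269 13.6435]
moment [-1.7152  1.5501  0.0122]
gripper_force 41.2346
grip_width 0.0427
```

Call:
{"api": "arm_command", "payload": {
  "plan": [
    {"claw": 1, "tx": 0, "ty": 0, "tz": 1e-05, "ax": 0, "ay": 0, "az": 1},
    {"claw": 1, "tx": 0, "ty": 0, "tz": 1e-05, "ax": 0, "ay": 0, "az": 1},
    {"claw": 1, "tx": 0, "ty": 0, "tz": 1e-05, "ax": 0, "ay": 0, "az": 1},
    {"claw": 1, "tx": 0, "ty": 0, "tz": 0, "ax": 0, "ay": 0, "az": 0},
    {"claw": 1, "tx": 0, "ty": 0, "tz": 0, "ax": 0, "ay": 0, "az": 0},
    {"claw": 1, "tx": 0, "ty": 0, "tz": 0, "ax": 0, "ay": 0, "az": 0},
    {"claw": 1, "tx": 0, "ty": 0, "tz": 0, "ax": 0, "ay": 0, "az": 0},
    {"claw": 1, "tx": 0, "ty": 0, "tz": 0, "ax": 0, "ay": 0, "az": 0},
    {"claw": 1, "tx": 0, "ty": 0, "tz": 0, "ax": 0, "ay": 0, "az": 0},
    {"claw": 1, "tx": 0, "ty": 0, "tz": 0, "ax": 0, "ay": 0, "az": 0}
  ]
}}

```text
clock: 17.48
tcp_pos: [0.518, 0.3454, 0.2224]
orientation: [2.646, 1.693, -0.008]
contact_force: [-6.5, -8.1, 14.1]
grip_width: 0.0429
gripper_force: 41.3
```

```bash
python3 s.py
python3 - <<'E'
from h import *
snap('wrist','wrist7.png')
a=cv2.imread('pics/wrist7.png')[150:350,185:385];b=cv2.imread('pics/wrist6.png')[150:350,185:385]
cv2.imwrite('pics/e.png',cv2.resize(np.hstack([b,a]),(800,400),interpolation=cv2.INTER_CUBIC))
E
```

```text
yaw 65.25
clock 17.4833
joints [-1.1031  0.6886  0.5821  1.8456 -0.525   0.7709 -0.6694]
tcp_pos [0.518  0.3454 0.2224]
contact_force [-6.5385 -8.109  14.0714]
moment [-1.8322  1.5615  0.9474]
gripper_force 41.2963
grip_width 0.0429
```

View pics/e.png

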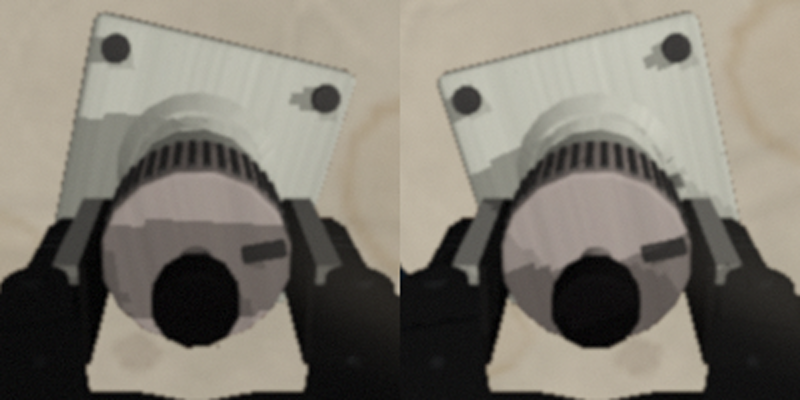

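The moment jumped to 0.95 N m, so the cap is bottomed out; the lug shows under the rib at (660,175), and the rib has hardly moved in the grip. I back off in small steps to find where the stop contact releases.

Call:
{"api": "arm_command", "payload": {
  "plan": [
    {"claw": 1, "tx": 0, "ty": 0, "tz": 0, "ax": 0, "ay": 0, "az": -0.5},
    {"claw": 1, "tx": 0, "ty": 0, "tz": 0, "ax": 0, "ay": 0, "az": 0},
    {"claw": 1, "tx": 0, "ty": 0, "tz": 0, "ax": 0, "ay": 0, "az": 0},
    {"claw": 1, "tx": 0, "ty": 0, "tz": 0, "ax": 0, "ay": 0, "az": 0},
    {"claw": 1, "tx": 0, "ty": 0, "tz": 0, "ax": 0, "ay": 0, "az": 0},
    {"claw": 1, "tx": 0, "ty": 0, "tz": 0, "ax": 0, "ay": 0, "az": 0},
    {"claw": 1, "tx": 0, "ty": 0, "tz": 0, "ax": 0, "ay": 0, "az": 0},
    {"claw": 1, "tx": 0, "ty": 0, "tz": 0, "ax": 0, "ay": 0, "az": 0},
    {"claw": 1, "tx": 0, "ty": 0, "tz": 0, "ax": 0, "ay": 0, "az": 0},
    {"claw": 1, "tx": 0, "ty": 0, "tz": 0, "ax": 0, "ay": 0, "az": 0}
  ]
}}

```text
clock: 18.37
tcp_pos: [0.518, 0.3454, 0.2224]
orientation: [2.639, 1.704, -0.008]
contact_force: [-6.5, -8.0, 13.4]
grip_width: 0.0423
gripper_force: 41.3
```

```bash
python3 s.py | egrep 'yaw|mom'
```

```text
yaw 65.72
moment [-1.8076  1.505   0.7921]
```

Call:
{"api": "arm_command", "payload": {
  "plan": [
    {"claw": 1, "tx": 0, "ty": 0, "tz": 0, "ax": 0, "ay": 0, "az": -0.5},
    {"claw": 1, "tx": 0, "ty": 0, "tz": 0, "ax": 0, "ay": 0, "az": 0},
    {"claw": 1, "tx": 0, "ty": 0, "tz": 0, "ax": 0, "ay": 0, "az": 0},
    {"claw": 1, "tx": 0, "ty": 0, "tz": 0, "ax": 0, "ay": 0, "az": 0},
    {"claw": 1, "tx": 0, "ty": 0, "tz": 0, "ax": 0, "ay": 0, "az": 0},
    {"claw": 1, "tx": 0, "ty": 0, "tz": 0, "ax": 0, "ay": 0, "az": 0},
    {"claw": 1, "tx": 0, "ty": 0, "tz": 0, "ax": 0, "ay": 0, "az": 0},
    {"claw": 1, "tx": 0, "ty": 0, "tz": 0, "ax": 0, "ay": 0, "az": 0},
    {"claw": 1, "tx": 0, "ty": 0, "tz": 0, "ax": 0, "ay": 0, "az": 0},
    {"claw": 1, "tx": 0, "ty": 0, "tz": 0, "ax": 0, "ay": 0, "az": 0}
  ]
}}

```text
clock: 19.2
tcp_pos: [0.5181, 0.3453, 0.2224]
orientation: [2.632, 1.715, -0.008]
contact_force: [-7.0, -8.1, 14.0]
grip_width: 0.0428
gripper_force: 41.3
```

```bash
python3 s.py | egrep 'yaw|mom'
```

```text
yaw 66.19
moment [-1.8224  1.5239  0.6475]
```

The moment falls linearly at 0.3 N m/deg with no slip, so the unloaded stop is at tool yaw of about 68.5°. A quarter turn open is then yaw of about 158.7°, which is 92.6° ccw from here.

Call:
{"api": "arm_command", "payload": {
  "plan": [
    {"claw": 1, "tx": 0, "ty": 0, "tz": 0, "ax": 0, "ay": 0, "az": -2.6},
    {"claw": 1, "tx": 0, "ty": 0, "tz": -6e-05, "ax": 0, "ay": 0, "az": -5},
    {"claw": 1, "tx": 0, "ty": 0, "tz": -6e-05, "ax": 0, "ay": 0, "az": -5},
    {"claw": 1, "tx": 0, "ty": 0, "tz": -6e-05, "ax": 0, "ay": 0, "az": -5},
    {"claw": 1, "tx": 0, "ty": 0, "tz": -6e-05, "ax": 0, "ay": 0, "az": -5},
    {"claw": 1, "tx": 0, "ty": 0, "tz": -6e-05, "ax": 0, "ay": 0, "az": -5},
    {"claw": 1, "tx": 0, "ty": 0, "tz": -6e-05, "ax": 0, "ay": 0, "az": -5},
    {"claw": 1, "tx": 0, "ty": 0, "tz": -6e-05, "ax": 0, "ay": 0, "az": -5},
    {"claw": 1, "tx": 0, "ty": 0, "tz": -6e-05, "ax": 0, "ay": 0, "az": -5},
    {"claw": 1, "tx": 0, "ty": 0, "tz": -6e-05, "ax": 0, "ay": 0, "az": -5}
  ]
}}

```text
clock: 20.03
tcp_pos: [0.5191, 0.3453, 0.2231]
orientation: [1.713, 2.633, -0.004]
contact_force: [-2.8, -7.2, 9.2]
grip_width: 0.0423
gripper_force: 41.1
```

Call:
{"api": "arm_command", "payload": {
  "plan": [
    {"claw": 1, "tx": 0, "ty": 0, "tz": -6e-05, "ax": 0, "ay": 0, "az": -5},
    {"claw": 1, "tx": 0, "ty": 0, "tz": -6e-05, "ax": 0, "ay": 0, "az": -5},
    {"claw": 1, "tx": 0, "ty": 0, "tz": -6e-05, "ax": 0, "ay": 0, "az": -5},
    {"claw": 1, "tx": 0, "ty": 0, "tz": -6e-05, "ax": 0, "ay": 0, "az": -5},
    {"claw": 1, "tx": 0, "ty": 0, "tz": -6e-05, "ax": 0, "ay": 0, "az": -5},
    {"claw": 1, "tx": 0, "ty": 0, "tz": -6e-05, "ax": 0, "ay": 0, "az": -5},
    {"claw": 1, "tx": 0, "ty": 0, "tz": -6e-05, "ax": 0, "ay": 0, "az": -5},
    {"claw": 1, "tx": 0, "ty": 0, "tz": -6e-05, "ax": 0, "ay": 0, "az": -4},
    {"claw": 1, "tx": 0, "ty": 0, "tz": -4e-05, "ax": 0, "ay": 0, "az": -3},
    {"claw": 1, "tx": 0, "ty": 0, "tz": -3e-05, "ax": 0, "ay": 0, "az": -2}
  ]
}}

```text
clock: 20.87
tcp_pos: [0.5196, 0.346, 0.2237]
orientation: [0.604, 3.082, -0.001]
contact_force: [-0.3, -3.5, 5.6]
grip_width: 0.0429
gripper_force: 40.6
```

Call:
{"api": "arm_command", "payload": {
  "plan": [
    {"claw": 1, "tx": 0, "ty": 0, "tz": 0, "ax": 0, "ay": 0, "az": -1},
    {"claw": 1, "tx": 0, "ty": 0, "tz": 0, "ax": 0, "ay": 0, "az": 0},
    {"claw": 1, "tx": 0, "ty": 0, "tz": 0, "ax": 0, "ay": 0, "az": 0},
    {"claw": 1, "tx": 0, "ty": 0, "tz": 0, "ax": 0, "ay": 0, "az": 0},
    {"claw": 1, "tx": 0, "ty": 0, "tz": 0, "ax": 0, "ay": 0, "az": 0},
    {"claw": 1, "tx": 0, "ty": 0, "tz": 0, "ax": 0, "ay": 0, "az": 0},
    {"claw": 1, "tx": 0, "ty": 0, "tz": 0, "ax": 0, "ay": 0, "az": 0},
    {"claw": 1, "tx": 0, "ty": 0, "tz": 0, "ax": 0, "ay": 0, "az": 0},
    {"claw": 1, "tx": 0, "ty": 0, "tz": 0, "ax": 0, "ay": 0, "az": 0},
    {"claw": 1, "tx": 0, "ty": 0, "tz": 0, "ax": 0, "ay": 0, "az": 0}
  ]
}}

```text
clock: 21.7
tcp_pos: [0.5196, 0.3461, 0.2237]
orientation: [0.581, 3.086, -0.001]
contact_force: [-0.3, -4.2, 5.7]
grip_width: 0.0425
gripper_force: 40.5
```

```bash
python3 s.py
python3 - <<'E'
from h import *
snap('wrist','wrist8.png')
a=cv2.imread('pics/wrist8.png')[150:350,185:385];b=cv2.imread('pics/wrist7.png')[150:350,185:385]
cv2.imwrite('pics/f.png',cv2.resize(np.hstack([b,a]),(800,400),interpolation=cv2.INTER_CUBIC))
E
```

```text
yaw 158.67
clock 21.7
joints [-0.8028  0.6125  0.1563  1.8216 -0.1342  0.7174  0.6253]
tcp_pos [0.5196 0.3461 0.2237]
contact_force [-0.3167 -4.2365  5.7472]
moment [-1.0408  0.0306  0.0527]
gripper_force 40.5247
grip_width 0.0425
```

View pics/f.png

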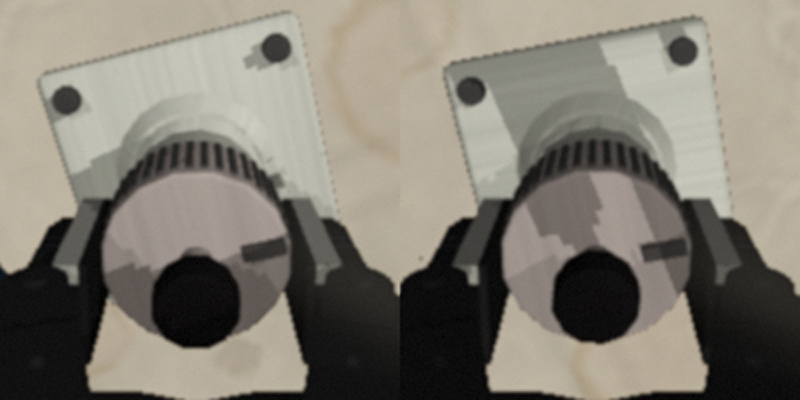

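The tool is at yaw 158.7°. The rib sits the same in the grip as before (right half, 665,250), the plunger is up, and the cap is still held at 40 N. Handing in.

```bash
python3 -c "
from bench import r
print(r.hand_in())"
```

```text
the job is handed in; nothing more can be done
None
```

The job is handed in, with no verdict returned: I pushed the plunger to its stop and it sprang back, bottomed the cap out, backed it off about 90° by measured tool angle (within about a degree), and it is still gripped and standing still, with the things around the cell untouched.

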